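# Set the dust extractor's air gate to the third click

### The job

The air gate of the small dust extractor on the dismantling bench has been left part open. With the fingertips, gently push its red lever fully shut so that the count starts from there, then push it back open, counting the clicks, and leave it sitting at the third click; it must not run on to the fourth. Push only, never pinch the lever, and leave the heat sink, the transistor bracket and the screwdriver where they are.

Things in the scene. Friction and masses are not known exactly. Their poses are not given: they have to be found in the camera images.
- extractor: Bench dust extractor, fixed: grey case 210 mm deep (its x), 260 wide (its y), 95 high, flat bare-metal top. Origin: centre of its underside, on the bench; x points away from the robot, y to the left, z up. On its top, behind the lever and to the right, is a grille of five openings; each click uncovers one more from the yellow shutter below, the rightmost first.
- gate_grip: Upright red plastic grip of the gate lever, a block 22 mm (x) by 14 mm (y, the way it slides) that rises above the extractor's top from 4 to 38 mm. Origin: in the extractor's top surface (95 mm above the bench), in the middle of the grip's footprint; axes as the extractor's.
- gate (a joint): Lever travel (m) along the extractor's +y, to the left: 0 shut, clicks 1 to 5 at 0.016, 0.032, 0.048, 0.064, 0.080; rigid stops at -0.003 and 0.083. A sprung roller holds it in each notch: pushing it out takes about 6 to 7 N; half way to the next notch the resistance ends and the lever jumps up to 8 mm ahead of the finger into that notch and stays. Starts at click 1 or 2, rarely between.
- slot_shut (a point): Where the grip's origin stands when shut: in the extractor's top surface, 75 mm in front of its centre and 40 mm right of it, on the line of the slot (8 mm wide, 102 mm long, along the extractor's y). In front of the slot six black strokes, 16 mm apart, mark the rest positions: shut is the rightmost, then clicks 1 to 5.
- slot_third (a point): Where the grip's origin stands at the third click: in the top surface, 48 mm left of slot_shut along the extractor's y.
- heatsink: Loose finned aluminium heat sink, 55 x 45 x 30 mm, lying on the left rear part of the extractor's top. Origin: centre of its underside. To be left alone.
- bracket: Loose aluminium angle bracket 50 x 36 x 33 mm with a round metal transistor, on the bench just left of the extractor. Origin: centre of its underside. To be left alone.
- screwdriver: Loose black-handled screwdriver, 190 mm long, 26 mm thick, lying on the bench just right of the extractor. Origin: underside of its middle. To be left alone.

How it is judged (in metres and radians):
On the way, in this order (a step that is already met when the one before it is completed fails the run):
1. the lever is pushed fully shut (value of joint gate below 0.003 m), for 0.2 s.
2. the lever sits in the third notch (value of joint gate between 0.0445 and 0.0515 m), for 0.3 s.
At the end, for the whole second after the job is handed in: The lever rests in the third notch (48 mm from shut, within 3.5 mm), after having been fully shut, and heat sink, bracket and screwdriver lie within 15 mm of where they were (all of step 2 and velocity of joint gate between -0.005 and 0.005 m/s and distance of each of heatsink, bracket, screwdriver from where it was at the start of the episode below 0.015 m); the robot touches nothing.
It fails at once if the lever ran past the third notch, towards the fourth (value of joint gate above 0.056 m).
It fails at once if the lever was pinched or shoved hard (over 30 N) (contact force between the fingers and gate_grip above 30 N).
It fails at once if the lever was pushed with the arm or the gripper's body instead of the fingers (contact force between the arm and gate_grip above 2 N).
It fails at once if the heat sink, bracket or screwdriver was moved or picked up (distance of any of heatsink, bracket, screwdriver from where it was at the start of the episode above 0.015 m).
It also fails if it takes over 64 s, if anything falls off the work surface, if the arm or the gripper's body presses on something with over 40 N, if the wrist force passes 120 N, or if a joint passes its speed limit or range.

### The arm

A 7-joint arm with a two-finger parallel gripper is mounted at the origin on the work surface. World frame = base frame: x ahead of the robot, y to its left, z up, the work surface at z = 0. Lengths are in mm, angles in rad, forces in N, time in s.
With the tool pointing down it reaches from about 400 to 875 mm from the base axis. Payload 4.4 kg.
Tool frame: the origin (TCP) lies midway between the tips of the shut fingers; the grasp point (between the pads) lies 19 mm behind it (ctrl.grip_point_offset is the distance from the TCP to the grasp point, in mm); z points along the fingers, y is the line along which they close (so a half turn about z gives the same grasp; the last joint's range is limited). The gripper opens to 85 mm and grips with 20 to 120 N. Pads are 22 mm wide; open, the fingers measure 114 mm over their backs; the gripper's body (76 mm by 85 mm) begins 54 mm behind the grasp point. The pads swing forward as they close: fully open they stand 13 mm farther back than shut.
Start: joints at [1.138, 0.628, 0.038, 1.517, -0.027, 0.996, -0.02], TCP at [233.138, -606.766, 231.313] pointing down, gripper open.
Joint ranges: [-3.06, 3.06], [-0.37, 2.12], [-1.25, 1.32], [0.18, 2.47], [-1.1, 4.24], [0.23, 1.98], [-2.94, 2.94]. Speed limits (rad/s): [2.57, 2.57, 3.14, 3.14, 3.14, 3.14, 3.14].

### API

Orientations are given as [roll, pitch, yaw] about the fixed x, y, z axes, in that order (R = Rz(yaw) Ry(pitch) Rx(roll)).
In Python, from cell import ctrl, get_image, calibration, read_state gives the robot as it stands (ctrl), with the cameras as plain functions and the readings as plain functions.
- The arm moves only by the tool advance, called in YAML: its name, and indented under it one key for each argument. Schema: {"type":"object","properties":{"deltas":{"type":"array","items":{"type":"array","prefixItems":[{"type":"array","items":{"type":"number"},"minItems":3,"maxItems":3},{"type":"array","items":{"type":"number"},"minItems":3,"maxItems":3},{"type":"number"}],"minItems":3,"maxItems":3},"minItems":1,"maxItems":12},"only":{"type":"string"},"quiet":{"type":"boolean"},"lines":{"type":"string"}},"required":["deltas"],"additionalProperties":false}. deltas is a list of rows, 1 to 12 of them, each written [[dx, dy, dz], [rx, ry, rz], opening]: dx, dy, dz in normalised numbers (1 is 750 mm), then a rotation vector rx, ry, rz in shares of pi rad (1.0 is pi rad), then the finger opening in mm; each row shifts and turns the commanded pose from where the row before left it, along the tool's axes as they then stand; what a row does not reach is not made up. A row lasts 1/10 s, in which the tool goes at most 50 mm and 0.15 rad, less where a joint would pass 70% of its speed; a pose out of reach is approached as far as the arm can. The fingers move at their own pace and stop on an object; the grip force is fixed at half the most. Time passes only in rows, so rows that do not move let the fingers close. The tool returns the time, the measured TCP pose, the force, the opening and the grip force at its end. only (a regular expression) keeps the lines of the reply that match it, lines (a string "A,B") keeps lines A to B, and quiet returns only ok. No shift or turn number may pass 1 either way. Input that does not fit is refused with a message, and nothing moves.
- read_state(): the state, without advancing time (a new reading comes with each control period).
- get_image(name): name is "scene" or "top" or "wrist"; returns the picture (480x640x3 uint8, blue, green, red); there is no depth.
- calibration(name): a dict with "fx", "fy", "cx", "cy" (pixels), "k1" (the pictures are not rectified: a ray, as slopes to the right and down, at radius r is drawn at 1 + k1 r^2 times it, then the intrinsics apply), "rvec" (rotation vector, rad) and "tvec" (3), from world to camera coordinates, as OpenCV has them; the wrist camera has in their place "hand_eye" (4x4, takes a point from camera to tool coordinates, whose origin is the TCP and whose axes are the flange's). Camera axes: x right, y down, z forward; pixel columns grow to the right and rows downward; lengths in mm; the calibration is good to about 2 mm. A picture is of the moment at which its call begins: read the wrist's pose just before it. calibration takes no time and is no camera call.
- ctrl.finish_job(): hands the job in; it is judged then, once.
The state is a dict: "clock": time; "qpos": joint angles; "qd": joint speeds; "tau": joint torques, N m; "eef_pos": TCP position; "tool_rot": TCP orientation; "force": force on the tool from outside, world axes, zero at the start; "torque": the same for the moment, N m; "width": finger opening in mm; "gripper_force": force on a finger pad.
Only numpy, scipy, OpenCV 4.12 (cv2) and the standard library are available. Lean on these libraries where they do the work, as an engineer would, in place of code of your own. Each camera call takes 0.05 s, during which the arm holds its last target. There are 200 camera calls.

## Working session

There is one attempt and no reset: what is moved stays moved. The work goes in short steps, Python scripts to look and compute and a tool call to move; the robot and the scene stay as the last step left them, time stands still between calls to the robot, and variables do not carry over. Pictures are saved under pics/ and viewed, at most 10 in all, crops included, and the job is handed in when it is done.

```bash
ls; mkdir -p pics
```

Run:
```python
from cell import ctrl, get_image, calibration, read_state
import cv2
s=read_state(); print(s)
for n in("scene","top"):
    cv2.imwrite(f"pics/{n}0.png",get_image(n)); print(n,calibration(n))
print(calibration("wrist"))
```

```text
cell.py
pics
{'clock': 0.0, 'qpos': array([ 1.13821761,  0.6293547 ,  0.03842796,  1.51837891, -0.02697646,
        0.99631954, -0.01998306]), 'qd': array([-0.00144986,  0.00108293, -0.0008859 ,  0.00070137, -0.00265064,
       -0.00104665,  0.00066533]), 'tau': array([-1.52585944e-03, -5.63413095e+01,  1.22581422e+00, -1.93448031e+01,
        1.09946533e-02,  1.05051047e-02,  6.39100293e-06]), 'eef_pos': array([ 232.89496084, -606.1588647 ,  230.37981197]), 'tool_rot': array([-3.13965021e+00,  3.79951756e-05,  3.66819571e-01]), 'force': array([0.39089065, 0.0980737 , 0.52675754]), 'torque': array([ 0.03846534, -0.00117007, -0.05768814]), 'gripper_force': 0.0, 'width': 85.43711589672209}
scene {'fx': 591.8860293800025, 'fy': 591.8860293800025, 'cx': 313.07122031722946, 'cy': 237.9207948395623, 'k1': -0.1475423476702076, 'rvec': array([ 0.64323186,  2.75001124, -0.93329236]), 'tvec': array([ 523.17972295, -195.42246969, 1267.00513866])}
top {'fx': 464.7602752758686, 'fy': 464.7602752758686, 'cx': 319.3482148158086, 'cy': 235.46935024731306, 'k1': 0.01515007500222973, 'rvec': array([ 2.17603869, -2.22747753,  0.02620705]), 'tvec': array([ 79.30487467, 601.00288249, 961.60413605])}
{'fx': 352.82714959939085, 'fy': 352.82714959939085, 'cx': 321.12771207693334, 'cy': 238.7341628508126, 'k1': -0.05211545437605464, 'hand_eye': array([[ 6.06240383e-04, -9.48271590e-01, -3.17459641e-01,
         8.18638164e+01],
       [ 9.99999672e-01,  4.04252063e-04,  7.02134725e-04,
        -3.29768850e-01],
       [-5.37480697e-04, -3.17459963e-01,  9.48271524e-01,
        -1.42924286e+02],
       [ 0.00000000e+00,  0.00000000e+00,  0.00000000e+00,
         1.00000000e+00]])}
```

View pics/scene0.png

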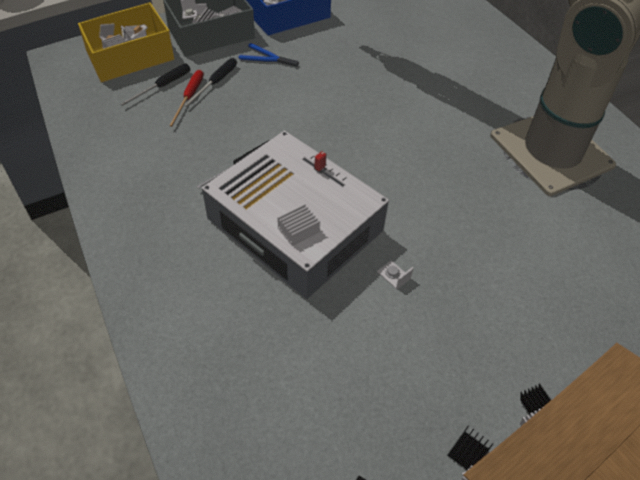

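View pics/top0.png

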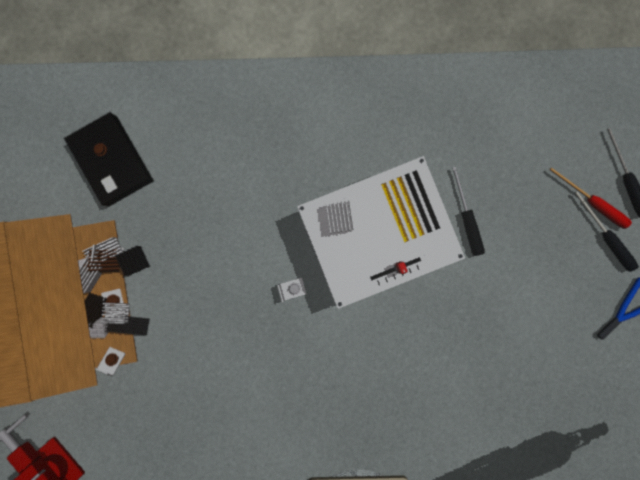

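The scene view shows the extractor with the red grip at about (320,160) and screws at about (284,133), (206,187), (306,266) and (384,200). In the top view the screws are at about (302,209), (422,160), (461,257) and (339,304), with the grip at about (402,267). Two openings are black, so the lever is at click 2. Next I'll triangulate these points.

Create h.py:
```python
import numpy as np, cv2
from cell import ctrl, get_image, calibration, read_state
from scipy.spatial.transform import Rotation as R
def ray(name,px,state=None):
    c=calibration(name)
    K=np.array([[c["fx"],0,c["cx"]],[0,c["fy"],c["cy"]],[0,0,1.]])
    u=cv2.undistortPoints(np.float64(px).reshape(-1,1,2),K,np.array([c["k1"],0,0,0.]))[:,0]
    d=np.c_[u,np.ones(len(u))]
    if name=="wrist":
        T=R.from_euler("xyz",state["tool_rot"]).as_matrix(); H=c["hand_eye"]
        return T@H[:3,3]+state["eef_pos"], d@(T@H[:3,:3]).T
    M=cv2.Rodrigues(c["rvec"])[0]
    return -M.T@c["tvec"], d@M
def plane(o,d,z): return o+d*((z-o[2])/d[:,2])[:,None]
def tri(o1,d1,o2,d2):
    out=[]
    for a,b in zip(d1,d2):
        t=np.linalg.lstsq(np.c_[a,-b],o2-o1,rcond=None)[0]
        p,q=o1+a*t[0],o2+b*t[1]; out.append([*((p+q)/2),np.linalg.norm(p-q)])
    return np.array(out)
def red(im,roi):
    x0,y0,x1,y1=roi; h=cv2.cvtColor(im[y0:y1,x0:x1],cv2.COLOR_BGR2HSV)
    m=((h[...,0]<8)|(h[...,0]>172))&(h[...,1]>120)&(h[...,2]>60)
    ys,xs=np.nonzero(m); return np.array([xs.mean()+x0,ys.mean()+y0]),len(xs)
def dark(im,p,r=6):
    x,y=map(int,p); g=255.-cv2.cvtColor(im[y-r:y+r+1,x-r:x+r+1],cv2.COLOR_BGR2GRAY)
    w=np.clip(g-np.median(g)-35,0,None); w[np.add.outer((np.arange(2*r+1)-r)**2,(np.arange(2*r+1)-r)**2)>r*r-8]=0
    ys,xs=np.indices(w.shape); return [x-r+(w*xs).sum()/w.sum(),y-r+(w*ys).sum()/w.sum()]
```

Run:
```python
from h import *
np.set_printoptions(suppress=True,precision=1)
s,t=cv2.imread("pics/scene0.png"),cv2.imread("pics/top0.png")
# screws in order: rear-left, rear-right, front-right, front-left
tp=[dark(t,p,4) for p in[(302,209),(422,160),(461,257),(339,304)]]
sp=[dark(s,p,4) for p in[(306,266),(206,187),(284,133),(384,200)]]
print(np.array(tp),np.array(sp))
P=tri(*ray("top",tp),*ray("scene",sp));print(P)
Q=plane(*ray("top",tp),95);print(Q); 
for A in(P,Q):
  c=A[:,:2].mean(0); yv=(A[0]+A[3]-A[1]-A[2])[:2]; yaw=np.arctan2(-yv[0],yv[1])
  print("centre",c,"yaw",round(yaw,4),"size",np.linalg.norm(yv)/2)
  Rz=np.array([[np.cos(yaw),-np.sin(yaw)],[np.sin(yaw),np.cos(yaw)]])
  print("shut",c+Rz@[-75,-40],"third",c+Rz@[-75,8])
tr,n=red(t,(380,250,420,290)); sr,m=red(s,(305,140,335,180)); print(tr,n,sr,m)
G=tri(*ray("top",[tr]),*ray("scene",[sr]));print("grip",G)
print("travel",((G[0,:2]-c)@Rz)+[75,40])
```

```text
[[301.4 207.9]
 [421.1 160.3]
 [460.  255.7]
 [339.4 303.7]] [[306.6 265. ]
 [206.6 187. ]
 [284.  133.4]
 [383.1 199.4]]
[[ 651.8   99.1   92.4    4.7]
 [ 737.3 -132.3   92.2    5.3]
 [ 553.  -200.8   91.4    5.4]
 [ 467.3   30.9   91.2    4.7]]
[[ 653.6   97.7   95. ]
 [ 739.1 -133.1   95. ]
 [ 555.4 -201.2   95. ]
 [ 469.7   29.7   95. ]]
centre [602.3 -50.8] yaw 0.3544 size 246.8342723697515
shut [ 545.9 -114.3] third [529.2 -69.3]
centre [604.4 -51.7] yaw 0.3552 size 246.2388312025163
shut [ 548.  -115.3] third [531.3 -70.3]
[401.6 267.1] 84 [319.7 160.9] 142
grip [[534.5 -86.  110.9   5.6]]
travel [-2.5 32.2]
```

The grip triangulates to 32 mm of travel, which is click 2 and agrees with the two black openings. The extractor's yaw is 0.355, close to the tool's 0.367. I'll move above the grip with the fingers partly open so they straddle it, leaving generous clearance.

The rows are not in the units I measure in: shifts go in shares of 750 mm and turns go in shares of pi rad. I convert before sending: 35 mm / 750 = 0.0467, -28 mm / 750 = -0.0373, 0.006 rad / 3.1416 = 0.0019.

advance:
  deltas:
    - [[0.0467, -0.0373, 0], [0, 0, 0.0019], 55]
    - [[0.0467, -0.0373, 0], [0, 0, 0.0019], 55]
    - [[0.0467, -0.0373, 0], [0, 0, 0], 55]
    - [[0.0467, -0.0373, 0], [0, 0, 0], 55]
    - [[0.0467, -0.0373, 0], [0, 0, 0], 55]
    - [[0.0467, -0.0373, 0], [0, 0, 0], 55]
    - [[0.0467, -0.0373, 0], [0, 0, 0], 55]
    - [[0.0467, -0.0373, 0], [0, 0, 0], 55]
    - [[0.0467, -0.0373, 0], [0, 0, 0], 55]
    - [[0.0467, -0.0373, 0], [0, 0, 0], 55]
    - [[0.0467, -0.0373, 0], [0, 0, 0], 55]
    - [[0.0467, -0.0373, 0], [0, 0, 0], 55]

```text
clock: 1.3
eef_pos: [510.0, -143.7, 231.1]
tool_rot: [-3.141, 0.0, 0.355]
force: [1.1, -0.4, -0.6]
width: 55.0
gripper_force: 0.0
```

Scaled: -20 mm / 750 = -0.0267.

advance:
  deltas:
    - [[0.0267, -0.0267, 0], [0, 0, 0], 55]
    - [[0, 0, 0], [0, 0, 0], 55]
    - [[0, 0, 0], [0, 0, 0], 55]
    - [[0, 0, 0], [0, 0, 0], 55]

```text
clock: 1.7
eef_pos: [520.6, -121.1, 231.1]
tool_rot: [3.141, 0.001, 0.353]
force: [-0.0, -0.2, -0.1]
width: 55.1
gripper_force: 0.0
```

Run:
```python
from h import *
s=read_state(); im=get_image("wrist"); cv2.imwrite("pics/w1.png",im); print(s["eef_pos"],s["tool_rot"],s["force"],s["width"])
```

```text
[ 520.57803269 -121.07396203  231.11956965] [3.14116168e+00 1.20525023e-03 3.52945875e-01] [-0.02688839 -0.24904829 -0.08782149] 55.07405200236525
```

View pics/w1.png

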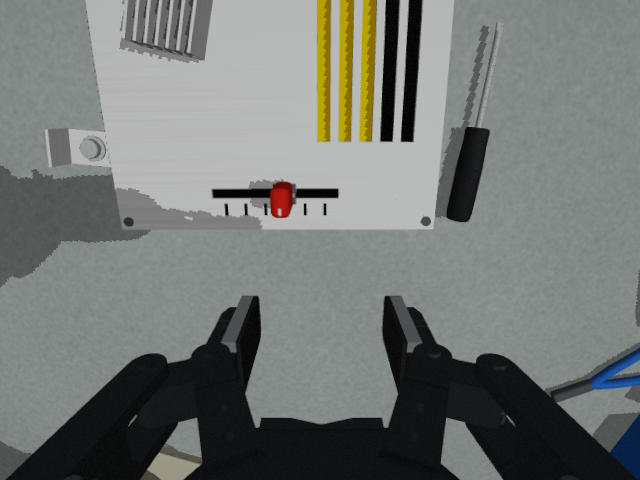

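The wrist view shows the slot from (212,193) to (338,193), the strokes from x=226 to 325 at row 209, and the grip at about (282,200), on the fourth stroke from the left (click 2). The fingertips are short of the extractor. I'll measure the slot from this view.

Run:
```python
from h import *
np.set_printoptions(suppress=True,precision=1)
s=read_state(); im=cv2.imread("pics/w1.png"); g=cv2.cvtColor(im,cv2.COLOR_BGR2GRAY)
xs=np.nonzero(g[193,200:350]<60)[0]+200; print(xs.min(),xs.max())
st=np.nonzero(g[210,215:335]<70)[0]+215; print(st)
pts=[[xs.min(),193],[xs.max(),193],[226,209],[325,209],[128.5,221.5],[425.5,221.5]]
rp,n=red(im,(250,160,310,230)); print(rp,n)
o,d=ray("wrist",pts+[rp],s)
P=plane(o,d,95); P[-1]=plane(o,d[-1:],118)[0]
yaw=.355; Rz=np.array([[np.cos(yaw),-np.sin(yaw)],[np.sin(yaw),np.cos(yaw)]])
print(P); print("rel TCP in extractor axes\n",(P[:,:2]-s["eef_pos"][:2])@Rz)
print("slot len",np.linalg.norm(P[1]-P[0]),"strokes",np.linalg.norm(P[3]-P[2]),"mid",(P[0]+P[1])/2)
```

```text
213 337
[225 226 227 245 246 265 266 271 272 273 274 275 276 282 283 284 285 286
 287 288 289 304 305 324 325]
[281.1 198.7] 675
[[ 515.9  -30.3   95. ]
 [ 550.2 -123.8   95. ]
 [ 506.8  -43.7   95. ]
 [ 534.5 -119.4   95. ]
 [ 468.3   30.7   95. ]
 [ 553.4 -200.8   95. ]
 [ 535.9  -84.   118. ]]
rel TCP in extractor axes
 [[ 27.3  86.9]
 [ 26.9 -12.7]
 [ 14.   77.5]
 [ 13.7  -3.1]
 [  3.8 160.6]
 [  3.1 -86. ]
 [ 27.3  29.6]]
slot len 99.6082592862781 strokes 80.617136780678 mid [533.1 -77.   95. ]
```

Scaled: 30 mm / 750 = 0.04, 20 mm / 750 = 0.0267.

advance:
  deltas:
    - [[0.0187, -0.02, 0], [0, 0, 0], 55]
    - [[0.0173, -0.02, 0], [0, 0, 0], 55]
    - [[0, 0, 0], [0, 0, 0], 55]
    - [[0, 0, 0.04], [0, 0, 0], 55]
    - [[0, 0, 0.04], [0, 0, 0], 55]
    - [[0, 0, 0.04], [0, 0, 0], 55]
    - [[0, 0, 0.0267], [0, 0, 0], 55]
    - [[0, 0, 0.0187], [0, 0, 0], 55]
    - [[0, 0, 0], [0, 0, 0], 55]
    - [[0, 0, 0], [0, 0, 0], 55]

```text
clock: 2.75
eef_pos: [536.0, -83.6, 107.6]
tool_rot: [3.141, 0.0, 0.353]
force: [0.3, 0.1, 0.4]
width: 55.1
gripper_force: 0.0
```

Run:
```python
from h import *
s=read_state(); im=get_image("wrist"); cv2.imwrite("pics/w2.png",im); print(s["eef_pos"],s["force"])
```

```text
[536.02693569 -83.61600631 107.56642082] [0.26389126 0.07369269 0.41095243]
```

View pics/w2.png

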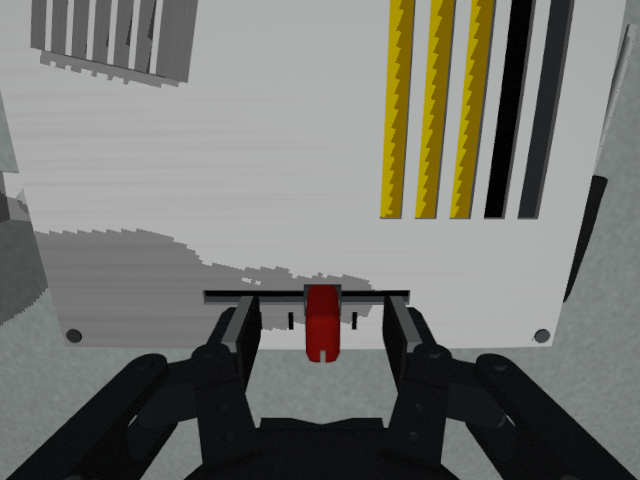

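The lever stands between the pads: grip at (322,320), pads at x≈245 and 400, about 20 mm clear on each side. I'll push right with the left pad.

Scaled: 6 mm / 750 = 0.008, 4 mm / 750 = 0.0053.

advance:
  deltas:
    - [[0, 0.008, 0], [0, 0, 0], 55]
    - [[0, 0.008, 0], [0, 0, 0], 55]
    - [[0, 0.0053, 0], [0, 0, 0], 55]
    - [[0, 0.0027, 0], [0, 0, 0], 55]
    - [[0, 0.0027, 0], [0, 0, 0], 55]
    - [[0, 0.0027, 0], [0, 0, 0], 55]
    - [[0, 0.0027, 0], [0, 0, 0], 55]
    - [[0, 0.0027, 0], [0, 0, 0], 55]

```text
clock: 3.6
eef_pos: [544.4, -104.1, 107.2]
tool_rot: [-3.138, 0.001, 0.356]
force: [-2.4, 6.5, 2.7]
width: 55.1
gripper_force: 3.3
```

advance:
  deltas:
    - [[0, 0.0027, 0], [0, 0, 0], 55]
    - [[0, 0.0027, 0], [0, 0, 0], 55]
    - [[0, 0.0027, 0], [0, 0, 0], 55]
    - [[0, 0.0027, 0], [0, 0, 0], 55]
    - [[0, 0.0027, 0], [0, 0, 0], 55]
    - [[0, 0.0027, 0], [0, 0, 0], 55]
    - [[0, 0.0027, 0], [0, 0, 0], 55]

```text
clock: 4.3
eef_pos: [549.7, -118.6, 107.3]
tool_rot: [-3.14, 0.001, 0.355]
force: [-1.7, 5.9, 2.7]
width: 54.5
gripper_force: 3.0
```

Run:
```python
from h import *
s=read_state(); im=get_image("wrist"); rp,n=red(im,(200,270,460,375)); yaw=.355
P=plane(*ray("wrist",[rp],s),118)[0]; print(rp,n,P,"TCP-rel y",(P-s["eef_pos"])[:2]@[-np.sin(yaw),np.cos(yaw)],s["force"])
print("travel",(P[:2]-[546.9,-113.7])@[-np.sin(yaw),np.cos(yaw)])
```

```text
[271.25456088 324.62791684] 2357 [540.71099307 -98.79342839 118.        ] TCP-rel y 21.745331554650015 [-1.73924527  5.87394679  2.72343508]
travel 16.12833370705616
```

Add to h.py:
```python
def look(save=None):
    s=read_state(); im=get_image("wrist"); rp,n=red(im,(200,270,460,375)); e=np.array([-np.sin(.355),np.cos(.355)])
    if save: cv2.imwrite(save,im)
    P=plane(*ray("wrist",[rp],s),118)[0]
    print("px",rp.round(1),n,"rel y %.1f"%((P-s["eef_pos"])[:2]@e),"travel %.1f"%((P[:2]-[546.9,-113.7])@e),"F.y %.1f"%(s["force"][:2]@e))
```

```text
(no output)
```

advance:
  deltas:
    - [[0, 0.0027, 0], [0, 0, 0], 55]
    - [[0, 0.0027, 0], [0, 0, 0], 55]
    - [[0, 0.0027, 0], [0, 0, 0], 55]
    - [[0, 0.0027, 0], [0, 0, 0], 55]
    - [[0, 0.0027, 0], [0, 0, 0], 55]
    - [[0, 0.0013, 0], [0, 0, 0], 55]
    - [[0, 0, 0], [0, 0, 0], 55]
    - [[0, 0, 0], [0, 0, 0], 55]

```text
clock: 5.15
eef_pos: [554.1, -130.3, 107.3]
tool_rot: [3.141, -0.0, 0.354]
force: [0.4, 0.5, 0.3]
width: 55.0
gripper_force: 0.0
```

```bash
python3 -c 'from h import *; look("pics/w3.png")'
```

```text
px [278.9 324.7] 2378 rel y 18.5 travel 0.4 F.y 0.3
```

View pics/w3.png

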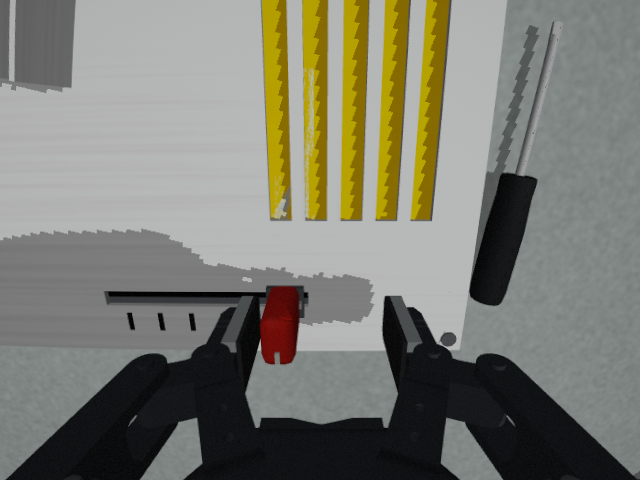

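All five openings are yellow and travel is about 0, so the lever is shut and the force is nil. Now I'll push left with the right pad, which has about 39 mm to go before contact.

Scaled: -8 mm / 750 = -0.0107, -6 mm / 750 = -0.008.

advance:
  deltas:
    - [[0, -0.008, 0], [0, 0, 0], 55]
    - [[0, -0.0107, 0], [0, 0, 0], 55]
    - [[0, -0.0107, 0], [0, 0, 0], 55]
    - [[0, -0.0107, 0], [0, 0, 0], 55]
    - [[0, -0.0053, 0], [0, 0, 0], 55]
    - [[0, -0.0027, 0], [0, 0, 0], 55]
    - [[0, 0, 0], [0, 0, 0], 55]

```text
clock: 5.9
eef_pos: [541.5, -95.9, 107.4]
tool_rot: [3.142, -0.0, 0.355]
force: [-0.2, -0.6, 0.8]
width: 54.9
gripper_force: 0.0
```

```bash
python3 -c 'from h import *; look()'
```

```text
px [366.3 324.8] 2429 rel y -19.3 travel -0.8 F.y -0.5
```

advance:
  deltas:
    - [[0, -0.0027, 0], [0, 0, 0], 55]
    - [[0, -0.0027, 0], [0, 0, 0], 55]
    - [[0, -0.0027, 0], [0, 0, 0], 55]
    - [[0, -0.0027, 0], [0, 0, 0], 55]
    - [[0, -0.0027, 0], [0, 0, 0], 55]
    - [[0, -0.0013, 0], [0, 0, 0], 55]
    - [[0, -0.0013, 0], [0, 0, 0], 55]
    - [[0, 0, 0], [0, 0, 0], 55]
    - [[0, 0, 0], [0, 0, 0], 55]

```text
clock: 6.85
eef_pos: [537.1, -84.3, 107.3]
tool_rot: [-3.141, 0.0, 0.355]
force: [0.1, -0.4, 0.4]
width: 55.0
gripper_force: 0.0
```

```bash
python3 -c 'from h import *; look()'
```

```text
px [357.7 324.9] 2402 rel y -15.6 travel 15.3 F.y -0.4
```

Click 1. Next is click 2.

Scaled: -2 mm / 750 = -0.0027, -1 mm / 750 = -0.0013.

advance:
  deltas:
    - [[0, -0.0027, 0], [0, 0, 0], 55]
    - [[0, -0.0027, 0], [0, 0, 0], 55]
    - [[0, -0.0027, 0], [0, 0, 0], 55]
    - [[0, -0.0027, 0], [0, 0, 0], 55]
    - [[0, -0.0027, 0], [0, 0, 0], 55]
    - [[0, -0.0027, 0], [0, 0, 0], 55]
    - [[0, -0.0027, 0], [0, 0, 0], 55]
    - [[0, -0.0013, 0], [0, 0, 0], 55]
    - [[0, 0, 0], [0, 0, 0], 55]
    - [[0, 0, 0], [0, 0, 0], 55]

```text
clock: 7.9
eef_pos: [531.9, -70.1, 107.4]
tool_rot: [-3.141, 0.0, 0.356]
force: [-0.2, 0.2, -0.1]
width: 54.9
gripper_force: 0.0
```

```bash
python3 -c 'from h import *; look()'
```

```text
px [355.7 324.6] 2422 rel y -14.7 travel 31.4 F.y 0.3
```

Click 2. I'll approach the third click in smaller steps.

Scaled: -2 mm / 750 = -0.0027, -1 mm / 750 = -0.0013.

advance:
  deltas:
    - [[0, -0.0027, 0], [0, 0, 0], 55]
    - [[0, -0.0027, 0], [0, 0, 0], 55]
    - [[0, -0.0027, 0], [0, 0, 0], 55]
    - [[0, -0.0027, 0], [0, 0, 0], 55]
    - [[0, -0.0013, 0], [0, 0, 0], 55]
    - [[0, -0.0013, 0], [0, 0, 0], 55]
    - [[0, -0.0013, 0], [0, 0, 0], 55]
    - [[0, 0, 0], [0, 0, 0], 55]

```text
clock: 8.75
eef_pos: [528.9, -62.2, 107.3]
tool_rot: [3.139, -0.001, 0.353]
force: [2.1, -4.9, -2.6]
width: 55.1
gripper_force: 2.4
```

```bash
python3 -c 'from h import *; look()'
```

```text
px [370.  324.5] 2418 rel y -20.9 travel 33.7 F.y -5.3
```

advance:
  deltas:
    - [[0, -0.0013, 0], [0, 0, 0], 55]
    - [[0, 0, 0], [0, 0, 0], 55]
    - [[0, -0.0013, 0], [0, 0, 0], 55]
    - [[0, 0, 0], [0, 0, 0], 55]
    - [[0, 0, 0], [0, 0, 0], 55]

```text
clock: 9.3
eef_pos: [527.3, -57.9, 107.4]
tool_rot: [-3.141, 0.0, 0.355]
force: [0.1, -1.2, -0.3]
width: 55.0
gripper_force: 0.5
```

```bash
python3 -c 'from h import *; look()'
```

```text
px [369.7 324.4] 2425 rel y -20.8 travel 38.3 F.y -1.2
```

Scaled: -1 mm / 750 = -0.0013.

advance:
  deltas:
    - [[0, -0.0013, 0], [0, 0, 0], 55]
    - [[0, 0, 0], [0, 0, 0], 55]
    - [[0, 0, 0], [0, 0, 0], 55]

```text
clock: 9.65
eef_pos: [527.0, -57.3, 107.3]
tool_rot: [-3.141, 0.0, 0.355]
force: [0.0, -0.1, -0.1]
width: 54.7
gripper_force: 0.1
```

```bash
python3 -c 'from h import *; look()'
```

```text
px [369.7 324.4] 2423 rel y -20.8 travel 39.0 F.y -0.1
```

Scaled: -1 mm / 750 = -0.0013.

advance:
  deltas:
    - [[0, -0.0013, 0], [0, 0, 0], 55]
    - [[0, 0, 0], [0, 0, 0], 55]
    - [[0, 0, 0], [0, 0, 0], 55]
    - [[0, 0, 0], [0, 0, 0], 55]

```text
clock: 10.1
eef_pos: [526.8, -56.6, 107.3]
tool_rot: [-3.141, 0.0, 0.355]
force: [-0.2, 0.5, 0.5]
width: 55.0
gripper_force: 0.0
```

```bash
python3 -c 'from h import *; look("pics/w4.png")'
```

```text
px [369.6 324.5] 2418 rel y -20.8 travel 39.8 F.y 0.5
```

View pics/w4.png

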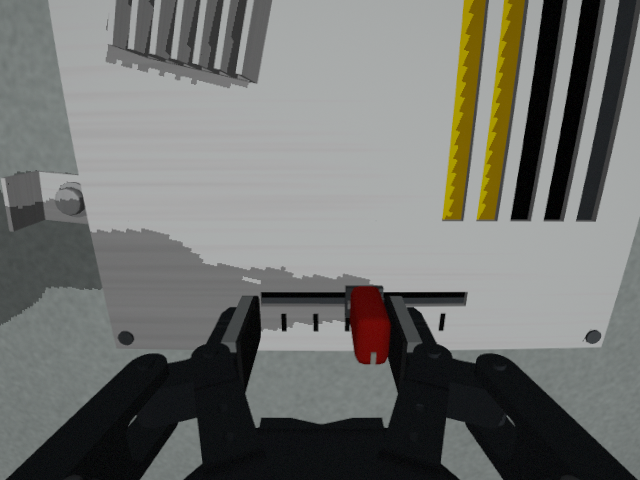

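The slider is at (364,292), halfway between stroke 2 (x≈379) and stroke 3 (x≈347), so it is balanced on the crest. I'll ease it a little further.

advance:
  deltas:
    - [[0, -0.0009, 0], [0, 0, 0], 55]
    - [[0, 0, 0], [0, 0, 0], 55]
    - [[0, 0, 0], [0, 0, 0], 55]
    - [[0, 0, 0], [0, 0, 0], 55]

```text
clock: 10.55
eef_pos: [526.6, -56.1, 107.3]
tool_rot: [-3.141, 0.0, 0.355]
force: [0.0, -0.1, -0.3]
width: 55.4
gripper_force: 0.0
```

```bash
python3 -c 'from h import *; look()'
```

```text
px [369.3 324.4] 2430 rel y -20.6 travel 40.4 F.y -0.1
```

Scaled: -0.7 mm / 750 = -0.0009.

advance:
  deltas:
    - [[0, -0.0009, 0], [0, 0, 0], 55]
    - [[0, 0, 0], [0, 0, 0], 55]
    - [[0, 0, 0], [0, 0, 0], 55]
    - [[0, 0, 0], [0, 0, 0], 55]

```text
clock: 11.0
eef_pos: [526.4, -55.5, 107.3]
tool_rot: [-3.142, -0.0, 0.355]
force: [-0.3, -0.4, -0.8]
width: 55.4
gripper_force: 0.0
```

```bash
python3 -c 'from h import *; look()'
```

```text
px [359.1 324.5] 2416 rel y -16.2 travel 45.5 F.y -0.3
```

advance:
  deltas:
    - [[0, 0, 0], [0, 0, 0], 55]
    - [[0, 0, 0], [0, 0, 0], 55]
    - [[0, 0, 0], [0, 0, 0], 55]
    - [[0, 0, 0], [0, 0, 0], 55]

```text
clock: 11.45
eef_pos: [526.4, -55.6, 107.3]
tool_rot: [3.142, -0.0, 0.355]
force: [0.0, 0.2, -0.3]
width: 55.2
gripper_force: 0.0
```

```bash
python3 -c 'from h import *; look()'
```

```text
px [354.6 324.5] 2412 rel y -14.3 travel 47.4 F.y 0.2
```

It's in the third notch. I'll centre the fingers around the lever and lift straight up.

Scaled: -30 mm / 750 = -0.04, -25 mm / 750 = -0.0333.

advance:
  deltas:
    - [[0, 0.0067, 0], [0, 0, 0], 55]
    - [[0, 0.0067, 0], [0, 0, 0], 55]
    - [[0, 0.0053, 0], [0, 0, 0], 55]
    - [[0, 0, 0], [0, 0, 0], 55]
    - [[0, 0, -0.0133], [0, 0, 0], 55]
    - [[0, 0, -0.0333], [0, 0, 0], 55]
    - [[0, 0, -0.04], [0, 0, 0], 55]
    - [[0, 0, -0.04], [0, 0, 0], 55]
    - [[-0.04, 0, -0.0267], [0, 0, 0], 55]
    - [[0, 0, 0], [0, 0, 0], 55]
    - [[0, 0, 0], [0, 0, 0], 55]

```text
clock: 12.6
eef_pos: [503.3, -79.1, 223.4]
tool_rot: [3.141, -0.002, 0.354]
force: [-0.1, 1.1, -0.7]
width: 55.0
gripper_force: 0.0
```

```bash
python3 -c '
from h import *
s=read_state(); im=get_image("wrist"); cv2.imwrite("pics/w5.png",im)
rp,n=red(im,(200,130,400,280)); P=plane(*ray("wrist",[rp],s),118)[0]; print(rp,n,(P[:2]-[546.9,-113.7])@[-np.sin(.355),np.cos(.355)])'
```

```text
[321.23993808 199.08978328] 646 47.57976767836444
```

View pics/w5.png

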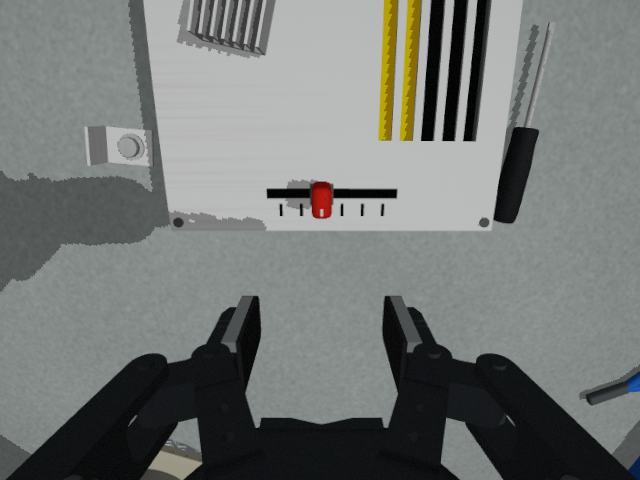

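The grip at (321,199) sits on the third stroke after shut, with two strokes to its left and three to its right. Three openings are black, the loose parts are undisturbed and the robot is clear. Handing in.

```bash
python3 -c 'from cell import ctrl, get_image, calibration, read_state; print(ctrl.finish_job())'
```

```text
the job is handed in; nothing more can be done
None
```

I pushed the lever fully shut, then opened it click by click to the third notch, measured at about 47.6 mm. I lifted clear with the heat sink, bracket and screwdriver untouched, and handed the job in at about 12.7 s. No verdict came back.

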